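Switch the vial sorter to its empty lane

TASK

The right-hand lane of the vial sorter already has its batch of three vials, so switch the sorter over: press down the raised left end of the seesaw gate until the gate rocks over its pivot and leans to the left, and then press the black stop button on the feed ramp all the way down so that the three waiting vials roll down the left lane. Work only by pressing with the fingertips: do not touch or lift any vial, do not disturb the vials in the right lane or the other things on the bench, and leave the gate leaning left.

Things in the scene. Friction and masses are not known exactly. Their poses are not given: they have to be found in the camera images.
- sorter: vial sorter fixed to the bench, base 160 x 470 mm. Origin on the bench under the gate's pivot, x away from the robot, y to the robot's left along the lanes, z up. The feed ramp slopes down to the left over the right half of the gate; its mouth (clear walls to 146 mm high, x -33 to 33, y -17 to 26 mm) drops vials on the gate at the pivot; they roll to its low end and down the lane there.
- gate (a joint): tilt of the seesaw gate, rad: -0.25 leaning fully right (left end raised), 0 level, +0.25 leaning fully left (hard stops). Top-heavy (34 mm disc on a stem before the pivot, top at most 138 mm high): once well past level (about 0.08) it falls over by itself and stays. Under 1 N at an end tab rocks it. The pivot is 85 mm above the sorter's origin, its axis along the sorter's x.
- gate_pad_left (a point): where to press the gate's left end: flat steel tab standing out of the trough towards the robot, free area 50 x 32 mm (x, y); the point is on its top face, 62 mm before and 66 mm left of the pivot, about 109 mm high raised, 77 mm down. Nothing is above it; the trough's wall, 10 mm higher, is 29 mm farther from the robot.
- gate_pad_right (a point): the same tab on the gate's right end, top face
- stop (a joint): travel of the feed stop, m: 0 = up (a 9 mm high fin holds the vials on the ramp), 0.014 = fully down (hard stop), the vials are free from about 0.009. A push of about 4 N moves it straight down; it stays where it is left.
- stop_top (a point): centre of the top of the black stop button, a 32 mm round pad on a 12 mm stem before the feed ramp, facing up, about 174 mm above the bench when up; 68 mm before (-x) and 62 mm right (-y) of the sorter's origin. The ramp's wall, 35 mm farther from the robot, is about 30 mm lower than the raised button.
- left_lane (a point): point on the floor of the left lane, 180 mm left of the sorter's origin. The lane is an open trough, 60 mm wide inside, from 89 mm (66 mm high) down to an end stop 222 mm left of the origin (39 mm high); its walls are at most 90 mm high
- right_lane (a point): the same point in the right lane
- vial1: glass vial with a blue screw cap lying on its side, 22 mm diameter, 58 mm long, about 25 g; origin at its middle, x axis along the vial. Waiting on the feed ramp, number 1 from the stop.
- vial2: glass vial with a blue screw cap lying on its side, 22 mm diameter, 58 mm long, about 25 g; origin at its middle, x axis along the vial. Waiting on the feed ramp, number 2 from the stop.
- vial3: glass vial with a blue screw cap lying on its side, 22 mm diameter, 58 mm long, about 25 g; origin at its middle, x axis along the vial. Waiting on the feed ramp, number 3 from the stop.
- full1: glass vial with a blue screw cap lying on its side, 22 mm diameter, 58 mm long, about 25 g; origin at its middle, x axis along the vial. Lies in the finished batch in the right lane, number 1 from its end stop; leave it alone.
- full2: glass vial with a blue screw cap lying on its side, 22 mm diameter, 58 mm long, about 25 g; origin at its middle, x axis along the vial. Lies in the finished batch in the right lane, number 2 from its end stop; leave it alone.
- full3: glass vial with a blue screw cap lying on its side, 22 mm diameter, 58 mm long, about 25 g; origin at its middle, x axis along the vial. Lies in the finished batch in the right lane, number 3 from its end stop; leave it alone.
- reagent: bystander: upright glass bottle with blue cap, 60 mm diameter, 110 mm high, origin under its centre, behind the sorter
- jar: bystander: small amber jar, 48 mm diameter, 55 mm high, origin under its centre, in front of the sorter's right lane
- dishes: bystander: stack of three clear round dishes, 90 mm diameter, 44 mm high, origin under its centre, in front of the sorter's left lane
- marker: bystander: pen lying down, 125 mm long, 14 mm thick, behind the sorter
- timer: bystander: flat grey timer, 60 x 70 x 20 mm, behind the sorter
Mind the look-alikes: they are no part of the job. Leave any red look-alike of the vial3 alone.

How it is judged:
On the way, in this order (a step that is already met when the one before it is completed fails the run):
1. the gate leans left while the three vials still wait on the ramp (value of joint gate above 0.2 rad and z of each of vial1, vial2, vial3 in the frame of sorter above 0.13 m), for 0.2 s.
2. the stop is pressed down (value of joint stop above 0.011 m), for 0.05 s.
3. all three vials are in the left lane (y of each of vial1, vial2, vial3 in the frame of sorter above 0.12 m and z of vial1 in the frame of sorter between 0.04 and 0.09 m and z of vial2 in the frame of sorter between 0.04 and 0.09 m and z of vial3 in the frame of sorter between 0.04 and 0.09 m), for 0.2 s.
At the end, for the whole second after the job is handed in: The gate leans left (over 0.2 rad), the stop is down (over 10 mm), the three fed vials lie at rest in the left lane (more than 120 mm left of the pivot, in the trough), and the three others are still in the right lane (all of step 3 and value of joint gate above 0.2 rad and value of joint stop above 0.01 m and y of each of full1, full2, full3 in the frame of sorter below -0.12 m and z of each of full1, full2, full3 in the frame of sorter below 0.09 m and linear speed of each of vial1, vial2, vial3 below 0.03 m/s); the robot touches nothing.
It fails at once if the robot touches a vial (contact force between any of the fingers, the arm and vial1 above 0.3 N or contact force between any of the fingers, the arm and vial2 above 0.3 N or contact force between any of the fingers, the arm and vial3 above 0.3 N or contact force between any of the fingers, the arm and full1 above 0.3 N or contact force between any of the fingers, the arm and full2 above 0.3 N or contact force between any of the fingers, the arm and full3 above 0.3 N).
It fails at once if a vial is lifted (z of any of vial1, vial2, vial3 in the frame of sorter above 0.18 m or z of any of full1, full2, full3 in the frame of sorter above 0.1 m).
It fails at once if a waiting vial goes down the right lane ((y of vial1 in the frame of sorter below -0.04 m and z of vial1 in the frame of sorter below 0.11 m) or (y of vial2 in the frame of sorter below -0.04 m and z of vial2 in the frame of sorter below 0.11 m) or (y of vial3 in the frame of sorter below -0.04 m and z of vial3 in the frame of sorter below 0.11 m)).
It fails at once if the vials in the right lane are disturbed (distance of any of full1, full2, full3 from where it was at the start of the episode above 0.02 m).
It fails at once if a bystander is disturbed (distance of any of reagent, jar, dishes, marker, timer from where it was at the start of the episode above 0.03 m or angle between any of reagent, jar, dishes, marker, timer's own z axis and vertical above 0.4 rad).
It also fails if it takes over 48 s, if anything falls off the work surface, if the arm or the gripper's body presses on something with over 40 N, if the wrist force passes 120 N, or if a joint passes its speed limit or range.

ROBOT

A 6-joint arm with a two-finger parallel gripper is mounted at the origin on the work surface. World frame = base frame: x ahead of the robot, y to its left, z up, the work surface at z = 0. Lengths are in m, angles in rad, forces in N, time in s.
With the tool pointing down it reaches from about 0.35 to 0.875 m from the base axis. Payload 4.2 kg.
Tool frame: the origin (TCP) lies between the finger pads; the fingertips stand 11 mm ahead of it and the grasp point (between the pads) lies 8 mm behind it; z points along the fingers, y is the direction in which the jaws open and shut (so a half turn about z gives the same grasp; the last joint's range is limited). The gripper opens to 85 mm and grips with 20 to 120 N. Pads are 22 mm wide; open, the fingers measure 114 mm over their backs; the gripper's body (76 mm by 85 mm) begins 54 mm behind the grasp point. The pads swing forward as they close: fully open they stand 13 mm farther back than shut.
Start: joints at [-0.959, 0.385, 0.008, 0, -1.194, -0.259], TCP at [0.216, -0.586, 0.207] pointing down, gripper open.
Joint ranges: [-3.14, 3.14], [-1.21, 2.06], [-1.07, 1.41], [-3.16, 2.05], [-2.99, -0.16], [-3.1, 3.1]. Speed limits (rad/s): [2.79, 2.79, 3.14, 3.14, 3.14, 3.14].

INTERFACE

Orientations are given as a unit quaternion [w, x, y, z].
In Python, from plant import robot gives the robot as it stands.
- The arm moves only by the shell command python3 -m pendant 'ROWS' [FORCE]. ROWS is JSON, a list of rows, each an object with "rotation": the turn, a rotation vector about the tool's x, y, z in rad, a list of three; "slide": the shift along the tool's x, y, z in m, a list of three; "grip": the opening, from 0 (shut) to 1 (fully open). In form: [{"rotation": [rx, ry, rz], "slide": [dx, dy, dz], "grip": grip}, ...]. A call has 1 to 20 rows; each row shifts and turns the commanded pose from where the row before left it, along the tool's axes as they then stand; what a row does not reach is not made up. A row lasts 1/8 s, in which the tool goes at most 62.5 mm and 10.7 degrees, less where a joint would pass 70% of its speed; a pose out of reach is approached as far as the arm can. A call with a gripper value outside its range is refused whole. The fingers move at their own pace and stop on an object; FORCE is the grip in N (left out, the last holds). Time passes only in rows, so rows that do not move let the fingers close. It gives the time, the measured TCP pose, the force and the opening at its end, in the units of the state.
- robot.get_obs(): the state, without advancing time (a new reading comes with each control period).
- robot.grab_frame(name): name is "scene" or "top" or "wrist"; returns the picture (400x640x3 uint8, red, green, blue); there is no depth.
- robot.calibration(name): a dict with "camera_matrix" (3x3 intrinsics, pixels), "pose" (4x4, takes a point from camera to world coordinates). Camera axes: x right, y down, z forward; pixel columns grow to the right and rows downward; lengths in m; the calibration is good to about 2 mm. A picture is of the moment at which its call begins: read the wrist's pose just before it. calibration takes no time and is no camera call; for the wrist camera it gives the pose at the moment of the call.
- robot.hand_in(): hands the job in, once; it reports no verdict.
The state is a dict: "clock": time; "joint_positions": joint angles; "qvel": joint speeds; "effort": joint torques, N m; "tool_pos": TCP position; "orientation": TCP orientation; "force": force on the tool from outside, world axes, zero at the start; "ft_torque": the same for the moment, N m; "gripper_width": opening from 0.0 (shut) to 1.0 (fully open).
Only numpy, scipy, OpenCV 4.12 (cv2) and the standard library are available. Lean on these libraries where they do the work, as an engineer would, in place of code of your own. Each camera call takes 0.05 s, during which the arm holds its last target. There are 200 camera calls.

## Working session

There is one attempt and no reset: what is moved stays moved. The work goes in short steps, Python scripts to look and compute and a shell command to move; the robot and the scene stay as the last step left them, time stands still between calls to the robot, and variables do not carry over. Pictures are saved under pics/ and viewed, about 8 in all and at most 12, crops included, and the job is handed in when it is done.

```bash
mkdir -p pics; python3 - <<'E'
from plant import robot
import cv2,numpy as np
np.set_printoptions(precision=4,suppress=True)
o=robot.get_obs();print(o)
for n in("scene","top"):
    im=robot.grab_frame(n);cv2.imwrite(f"pics/{n}0.png",im[:,:,::-1]);c=robot.calibration(n);print(n,c["camera_matrix"],c["pose"])
E
```

```text
{'clock': 0.0, 'joint_positions': array([-0.9594,  0.3856,  0.0066, -0.0005, -1.194 , -0.2586]), 'qvel': array([-0.0004,  0.0009,  0.0005, -0.0004,  0.0017, -0.0007]), 'effort': array([  0.    , -39.2291,  18.84  ,   4.1862,  -0.0046,  -0.    ]), 'tool_pos': array([ 0.2158, -0.5859,  0.2062]), 'orientation': array([-0.0002, -0.1754,  0.9845,  0.0011]), 'force': array([-0.0796, -0.6325,  0.1416]), 'ft_torque': array([-0.0292, -0.0336, -0.0171]), 'gripper_width': 0.9995593319946355}
scene [[503.3438   0.     314.9898]
 [  0.     503.3438 199.6568]
 [  0.       0.       1.    ]] [[ 0.7746  0.5228 -0.3558  0.9519]
 [ 0.6323 -0.631   0.4494 -0.4368]
 [ 0.0104 -0.5731 -0.8194  0.9862]
 [ 0.      0.      0.      1.    ]]
top [[387.0989   0.     318.0976]
 [  0.     387.0989 197.5776]
 [  0.       0.       1.    ]] [[-0.023  -0.9922  0.1228  0.4398]
 [-0.9997  0.0214 -0.0141  0.0068]
 [ 0.0113 -0.1231 -0.9923  0.9993]
 [ 0.      0.      0.      1.    ]]
```

View pics/scene0.png

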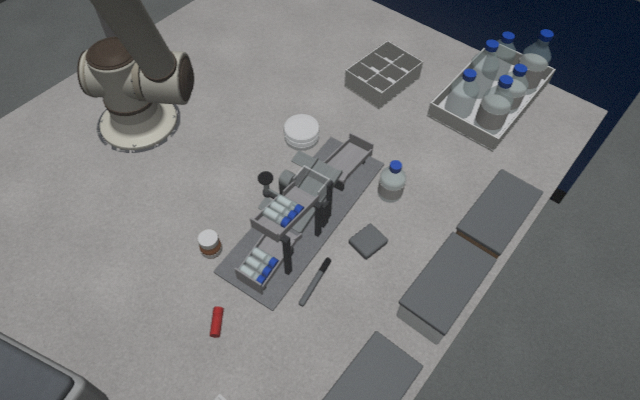

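View pics/top0.png

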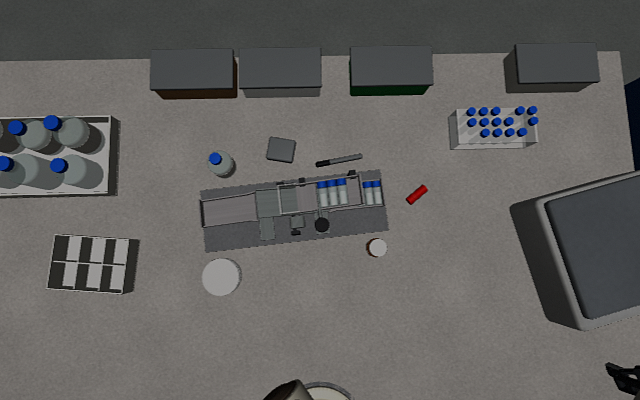

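The scene view shows the sorter at about (300,225) px, with the button at (265,178). In the top view the button is at (322,225) and the left tab near (267,228). I'll enlarge both for accurate pixels.

```bash
python3 - <<'E'
import cv2
a=cv2.imread("pics/top0.png")[165:257,195:395];cv2.imwrite("pics/topc.png",cv2.convertScaleAbs(cv2.resize(a,None,fx=4,fy=4,interpolation=2),alpha=1.5))
a=cv2.imread("pics/scene0.png")[125:275,210:390];cv2.imwrite("pics/scenec.png",cv2.convertScaleAbs(cv2.resize(a,None,fx=4,fy=4,interpolation=2),alpha=1.5))
E
```

```text
(no output)
```

View pics/topc.png

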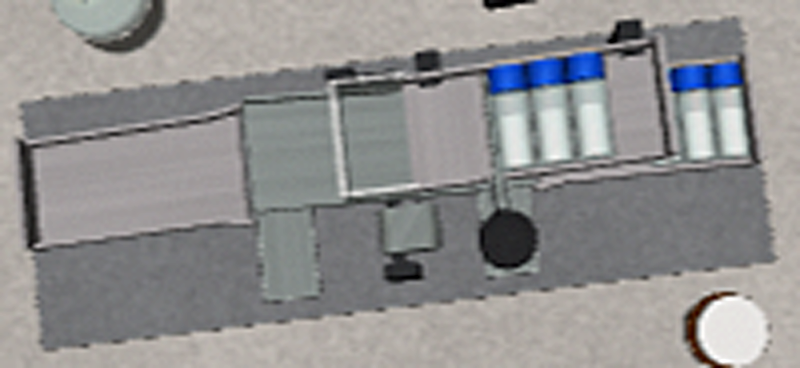

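View pics/scenec.png

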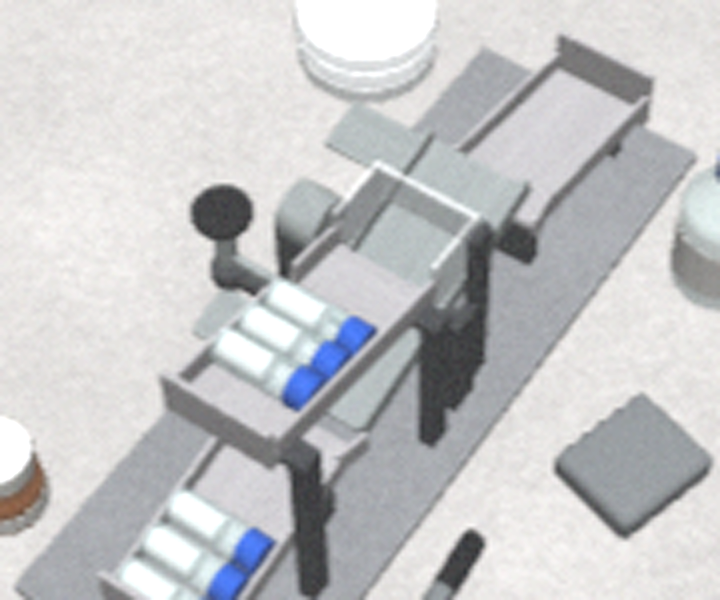

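In the top crop the base corners are (22,103), (742,17), (775,262) and (43,349), the button centre is (508,239) and the tab corners are (262,300) and (320,297). In the scene crop the button is at (222,212) and the tab's outer corners are (327,145) and (360,104). The gate leans right and the vials are waiting.

```bash
cat > h.py <<'E'
from plant import robot
import numpy as np, cv2
np.set_printoptions(precision=4,suppress=True)
C={n:robot.calibration(n) for n in("scene","top")}
def ray(n,p):
    c=C[n]; d=c["pose"][:3,:3]@np.linalg.inv(c["camera_matrix"])@[p[0],p[1],1]; return c["pose"][:3,3],d/np.linalg.norm(d)
def plane(n,p,z): o,d=ray(n,p); return o+d*(z-o[2])/d[2]
def tri(pt,ps):
    A=np.zeros((3,3));b=np.zeros(3);R=[ray("top",pt),ray("scene",ps)]
    for o,d in R: P=np.eye(3)-np.outer(d,d);A+=P;b+=P@o
    x=np.linalg.solve(A,b);return x,[np.linalg.norm(np.cross(x-o,d)) for o,d in R]
T=lambda u,v:((u+.5)/4+195-.5,(v+.5)/4+165-.5)
S=lambda u,v:((u+.5)/4+210-.5,(v+.5)/4+125-.5)
E
python3 - <<'E'
from h import *
def blob(n,x,y,r):
    im=cv2.imread(f"pics/{n}0.png").astype(int)
    m=(im.max(2)<45).astype('uint8');k,l,s,c=cv2.connectedComponentsWithStats(m)
    i=l[int(round(y)),int(round(x))];print(n,s[i],c[i]);return c[i]
bt=blob("top",*T(508,239),0); bs=blob("scene",*S(222,212),0)
print("btn masks",*tri(bt,bs)); print("btn eye",*tri(T(508,239),S(222,212)))
print("tab nearL",*tri(T(262,300),S(360,104)),"nearR",*tri(T(320,297),S(327,145)))
c=[plane("top",T(*p),0.006) for p in[(22,103),(742,17),(775,262),(43,349)]]
s=[plane("scene",S(*p),0.006) for p in[(485,48),(695,158),(20,588)]]
print(np.array(c));print("scene LN LF RN",np.array(s))
ctr=np.mean(c,0);yv=(c[0]+c[3]-c[1]-c[2])[:2];L=np.linalg.norm(yv)/2;yv/=np.linalg.norm(yv);xv=np.array([yv[1],-yv[0]])
yaw=np.arctan2(-yv[0],yv[1]);print("ctr",ctr,"len",L,"yaw",yaw)
w=lambda x,y:ctr[:2]+x*xv+y*yv
print("pred btn",w(-.068,-.062),"tab",w(-.062,.066),"tab outer edge",w(-.087,.082),w(-.087,.050))
E
```

```text
top [315 217  14  15 168] [321.4226 224.3512]
scene [     0      0    640    400 248856] [312.52   203.8913]
btn masks [0.5251 0.0182 0.0768] [np.float64(0.046999590072511734), np.float64(0.0469995900725117)]
btn eye [ 0.4844 -0.0113  0.1697] [np.float64(0.00017495319915696736), np.float64(0.0001749531991570565)]
tab nearL [0.4563 0.1291 0.1066] [np.float64(6.705454656499645e-05), np.float64(6.705454656492442e-05)] nearR [0.4578 0.0971 0.1008] [np.float64(0.0007954576420791414), np.float64(0.0007954576420790122)]
[[ 0.5881  0.297   0.006 ]
 [ 0.6349 -0.1711  0.006 ]
 [ 0.4748 -0.1855  0.006 ]
 [ 0.4304  0.2814  0.006 ]]
scene LN LF RN [[ 0.4314  0.2825  0.006 ]
 [ 0.5895  0.2942  0.006 ]
 [ 0.4793 -0.1839  0.006 ]]
ctr [0.532  0.0554 0.006 ] len 0.4697386684143352 yaw 0.09726957558991024
pred btn [ 0.4704 -0.0129] tab [0.4639 0.1151] tab outer edge [0.4375 0.1286] [0.4406 0.0968]
```

Triangulated button top: (0.484, -0.011, 0.170). The tab's outer edge runs from (0.456, 0.129) to (0.458, 0.097) at z≈0.105. With the stated offsets this puts the pivot at about (0.546, 0.057), which is consistent. It is about 15 mm beyond the base's centre, so I go by the direct measurements. Target on the tab: (0.480, 0.117). I'll shut the fingers, rise, square the tool to the world and travel over.

```bash
python3 -m pendant '[{"rotation":[0,0,0],"slide":[0,0,-0.04],"grip":0},{"rotation":[0,0,0],"slide":[0,0,-0.05],"grip":0},{"rotation":[0,0,0.12],"slide":[0,0,-0.05],"grip":0},{"rotation":[0,0,0.12],"slide":[0,0,0],"grip":0},{"rotation":[0,0,0.113],"slide":[0,0,0],"grip":0},{"rotation":[0,0,0],"slide":[-0.018,0.05,0],"grip":0},{"rotation":[0,0,0],"slide":[-0.018,0.05,0],"grip":0},{"rotation":[0,0,0],"slide":[-0.018,0.05,0],"grip":0},{"rotation":[0,0,0],"slide":[-0.018,0.05,0],"grip":0},{"rotation":[0,0,0],"slide":[-0.018,0.05,0],"grip":0},{"rotation":[0,0,0],"slide":[-0.018,0.05,0],"grip":0},{"rotation":[0,0,0],"slide":[-0.018,0.05,0],"grip":0},{"rotation":[0,0,0],"slide":[-0.018,0.05,0],"grip":0},{"rotation":[0,0,0],"slide":[-0.018,0.05,0],"grip":0},{"rotation":[0,0,0],"slide":[-0.018,0.05,0],"grip":0},{"rotation":[0,0,0],"slide":[-0.018,0.05,0],"grip":0},{"rotation":[0,0,0],"slide":[-0.018,0.05,0],"grip":0},{"rotation":[0,0,0],"slide":[-0.018,0.05,0],"grip":0},{"rotation":[0,0,0],"slide":[-0.018,0.04,0],"grip":0},{"rotation":[0,0,0],"slide":[0,0,0],"grip":0}]'
```

```text
clock: 2.6
tool_pos: [0.4685, 0.1057, 0.3457]
orientation: [-0.001, -0.001, 1.0, -0.001]
force: [-0.3, -0.7, -0.8]
gripper_width: -0.001
```

```bash
python3 -m pendant '[{"rotation":[0,0,0],"slide":[-0.010,0.011,0.04],"grip":0},{"rotation":[0,0,0],"slide":[0,0,0.05],"grip":0},{"rotation":[0,0,0],"slide":[0,0,0.05],"grip":0},{"rotation":[0,0,0],"slide":[0,0,0],"grip":0},{"rotation":[0,0,0],"slide":[0,0,0],"grip":0}]'
python3 - <<'E'
from h import *
c=robot.calibration("wrist");print(c["camera_matrix"],c["pose"])
im=robot.grab_frame("wrist")[:,:,::-1];cv2.imwrite("pics/w1.png",im)
from h import C
C["wrist"]=c
# project predicted points
K=c["camera_matrix"];M=np.linalg.inv(c["pose"])
for n,p in dict(tipTCP=robot.get_obs()["tool_pos"]+[0,0,-.011],pad=[.480,.117,.107],nearL=[.4563,.1291,.1066],nearR=[.4578,.0971,.1008],btn=[.4844,-.0113,.172]).items():
    q=K@(M[:3,:3]@np.array(p)+M[:3,3]);print(n,p,q[:2]/q[2])
E
```

```text
clock: 3.22
tool_pos: [0.4794, 0.1145, 0.2095]
orientation: [0.002, 0.0, 1.0, 0.0]
force: [0.6, -0.2, -0.5]
gripper_width: -0.003
[[341.0982   0.     320.3691]
 [  0.     341.0982 195.4592]
 [  0.       0.       1.    ]] [[-0.0005  0.9455  0.3255  0.3954]
 [ 1.      0.0003  0.0007  0.114 ]
 [ 0.0006  0.3255 -0.9455  0.3773]
 [ 0.      0.      0.      1.    ]]
tipTCP [0.4797 0.1148 0.199 ] [321.5605 233.1904]
pad [0.48, 0.117, 0.107] [323.7641 185.803 ]
nearL [0.4563, 0.1291, 0.1066] [338.836  157.6682]
nearR [0.4578, 0.0971, 0.1008] [299.6924 157.8876]
btn [0.4844, -0.0113, 0.172] [128.4428 221.8797]
```

View pics/w1.png

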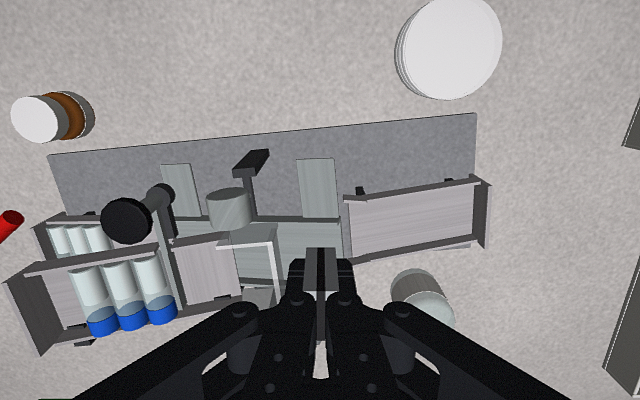

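The wrist view confirms the button at (127,221), predicted (128,222). The tab spans (297,159)–(333,157) at its near edge, so its middle is 2–3 mm to the right of my target. I'll shift by -2 mm and press down gently until past level.

```bash
python3 -m pendant '[{"rotation":[0,0,0],"slide":[0,-0.002,0.03],"grip":0},{"rotation":[0,0,0],"slide":[0,0,0.03],"grip":0},{"rotation":[0,0,0],"slide":[0,0,0.02],"grip":0},{"rotation":[0,0,0],"slide":[0,0,0.006],"grip":0},{"rotation":[0,0,0],"slide":[0,0,0.006],"grip":0},{"rotation":[0,0,0],"slide":[0,0,0.006],"grip":0},{"rotation":[0,0,0],"slide":[0,0,0.006],"grip":0},{"rotation":[0,0,0],"slide":[0,0,0.005],"grip":0},{"rotation":[0,0,0],"slide":[0,0,0.005],"grip":0},{"rotation":[0,0,0],"slide":[0,0,0.002],"grip":0},{"rotation":[0,0,0],"slide":[0,0,0],"grip":0},{"rotation":[0,0,0],"slide":[0,0,0],"grip":0},{"rotation":[0,0,0],"slide":[0,0,0],"grip":0}]'
python3 - <<'E'
from h import *
a=robot.grab_frame("wrist")[130:330,60:500,::-1]
b=robot.grab_frame("scene")[115:275,210:390,::-1]
b=cv2.resize(b,(440,391),interpolation=2)
cv2.imwrite("pics/g1.png",np.vstack([a,b]))
E
```

```text
clock: 4.9
tool_pos: [0.4782, 0.1125, 0.0915]
orientation: [0.0, 0.0, 1.0, 0.0]
force: [0.7, 0.0, -0.3]
gripper_width: 0.001
```

View pics/g1.png

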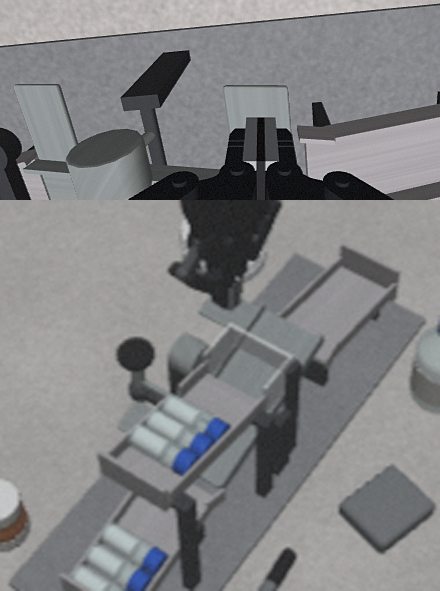

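The picture shows the finger on the left tab, the right tab raised, and all three vials still waiting. I'll rise and move to above the button, then verify the gate.

```bash
python3 -m pendant '[{"rotation":[0,0,0],"slide":[0,0,-0.03],"grip":0},{"rotation":[0,0,0],"slide":[0,0,-0.05],"grip":0},{"rotation":[0,0,0],"slide":[0,0,-0.05],"grip":0},{"rotation":[0,0,0],"slide":[0,0,-0.05],"grip":0},{"rotation":[0,0,0],"slide":[-0.002,-0.041,0],"grip":0},{"rotation":[0,0,0],"slide":[-0.002,-0.041,0],"grip":0},{"rotation":[0,0,0],"slide":[-0.002,-0.041,0],"grip":0},{"rotation":[0,0,0],"slide":[0,0,0],"grip":0},{"rotation":[0,0,0],"slide":[0,0,0],"grip":0}]'
python3 - <<'E'
from h import *
c=robot.calibration("wrist");K=c["camera_matrix"];M=np.linalg.inv(c["pose"])
for p in([.4844,-.0113,.172],):
    q=K@(M[:3,:3]@np.array(p)+M[:3,3]);print(q[:2]/q[2])
a=robot.grab_frame("wrist")[:,:,::-1]
b=robot.grab_frame("scene")[115:275,210:390,::-1]
b=cv2.resize(b,(450,400),interpolation=2)
cv2.imwrite("pics/g2.png",cv2.resize(np.hstack([a,b]),(800,294),interpolation=3))
cv2.imwrite("pics/g2w.png",a)
E
```

```text
clock: 6.12
tool_pos: [0.484, -0.0104, 0.2713]
orientation: [0.0, 0.0, 1.0, 0.0]
force: [-0.0, -1.1, 0.6]
gripper_width: -0.002
[319.7238 187.1505]
```

View pics/g2.png

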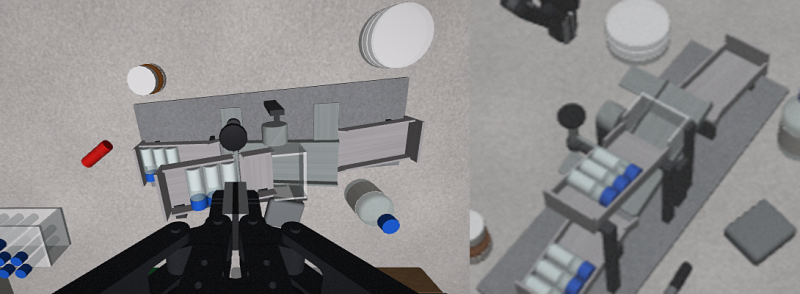

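The vials still wait, but the left tab in the scene view sits at about (303,151), nearly where it was at the start. The gate may not have stayed over, so I'll compare before and now at the same scale before touching the stop.

```bash
python3 - <<'E'
from h import *
b=robot.grab_frame("scene")[:,:,::-1];cv2.imwrite("pics/scene2.png",b)
a=cv2.imread("pics/scene0.png")
cr=lambda i,x0,y0,w,h,s:cv2.convertScaleAbs(cv2.resize(np.ascontiguousarray(i[y0:y0+h,x0:x0+w]),None,fx=s,fy=s,interpolation=2),alpha=1.5)
r1=np.hstack([cr(a,255,140,100,70,4),cr(b,255,140,100,70,4)])
w1=cv2.imread("pics/w1.png");w2=cv2.imread("pics/g2w.png")
r2=np.hstack([cr(w1,150,130,200,130,2),cr(w2,280,120,200,130,2)])
cv2.imwrite("pics/cmp.png",np.vstack([r1,r2]))
def pr(n,p):
    c=robot.calibration(n);M=np.linalg.inv(c["pose"]);q=c["camera_matrix"]@(M[:3,:3]@np.array(p)+M[:3,3]);return q[:2]/q[2]
for dz in(.109,.077):
  for p in([.457,.129,dz],[.4585,.097,dz]): print(dz,p,"scene crop",(pr("scene",p)-[255,140])*4,"wrist crop",(pr("wrist",p)-[280,120])*2+[400,280])
print("tip then, scene",pr("scene",[.4782,.1125,.0805]))
E
```

```text
0.109 [0.457, 0.129, 0.109] scene crop [179.1529  40.5811] wrist crop [767.5778 321.8653]
0.109 [0.4585, 0.097, 0.109] scene crop [144.4989  75.2131] wrist crop [701.2871 324.8343]
0.077 [0.457, 0.129, 0.077] scene crop [179.9369  76.4126] wrist crop [743.5237 311.5376]
0.077 [0.4585, 0.097, 0.077] scene crop [146.076  110.7225] wrist crop [682.8169 314.2712]
tip then, scene [302.3732 166.9536]
```

View pics/cmp.png

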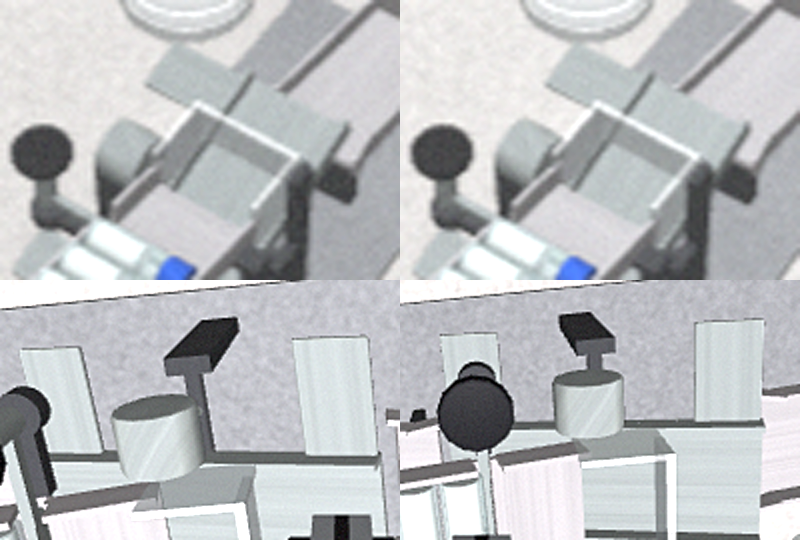

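The gate is unchanged and still leans right: the tab corners match z=0.109. The fingertips evidently ended higher than the nominal 11 mm ahead of the TCP, so I'll measure where they really are. No harm done so far.

```bash
python3 - <<'E'
from h import *
def pr(n,p,c=None):
    c=c or robot.calibration(n);M=np.linalg.inv(c["pose"]);q=c["camera_matrix"]@(M[:3,:3]@np.array(p)+M[:3,3]);return q[:2]/q[2]
t=robot.get_obs()["tool_pos"];print(t,robot.get_obs()["orientation"],robot.get_obs()["joint_positions"])
for k in(-.011,0,.01,.02): print(k,"scene",pr("scene",t+[0,0,k]),"wrist ctr/near/far",pr("wrist",t+[0,0,k]),pr("wrist",t+[-.011,0,k]),pr("wrist",t+[.011,0,k]))
b=cv2.imread("pics/scene2.png");w=cv2.imread("pics/g2w.png")
A=cv2.convertScaleAbs(cv2.resize(np.ascontiguousarray(b[60:160,220:320]),None,fx=4,fy=4,interpolation=2),alpha=2)
B=cv2.convertScaleAbs(cv2.resize(np.ascontiguousarray(w[200:300,270:370]),None,fx=4,fy=4,interpolation=2),alpha=2.5)
cv2.imwrite("pics/tip.png",np.hstack([A,B]))
E
```

```text
[ 0.4841 -0.0097  0.2713] [-0.     -0.0005  1.      0.0001] [ 0.3161  0.0988 -0.2138 -0.0001 -1.2581 -1.8858]
-0.011 scene [262.2624 147.9022] wrist ctr/near/far [320.9479 232.4356] [320.992  214.6926] [320.9055 249.5494]
0 scene [261.8203 144.0475] wrist ctr/near/far [320.9791 241.0085] [321.0263 222.419 ] [320.9337 258.9025]
0.01 scene [261.411  140.4789] wrist ctr/near/far [321.0107 249.68  ] [321.061  230.2505] [320.9622 268.3443]
0.02 scene [260.9945 136.8472] wrist ctr/near/far [321.0458 259.3346] [321.0998 238.9892] [320.9939 278.8343]
```

View pics/tip.png

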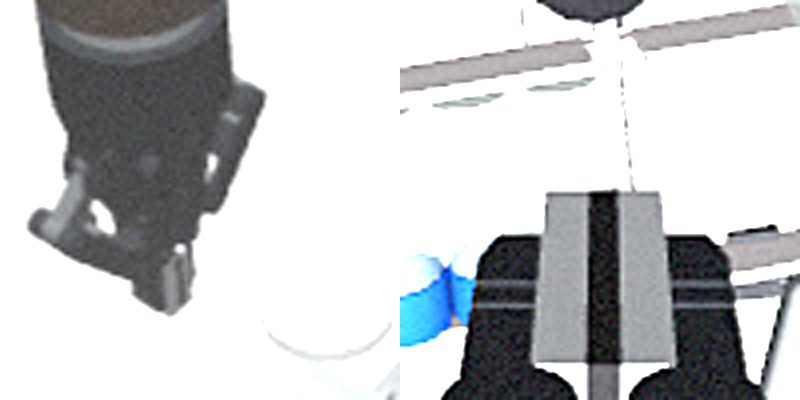

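```bash
python3 - <<'E'
from h import *
C["top"]=robot.calibration("wrist")   # tri(): first arg = wrist pixel
t=robot.get_obs()["tool_pos"]
for s in((165,306),(172,313),(180,312)):
    x,e=tri((320.5,247.5),(s[0]/4+220-.4,s[1]/4+60-.4));print(x-t,e)
E
```

```text
[-0.0039  0.0012  0.0171] [np.float64(0.0017454183058373083), np.float64(0.001745418305837301)]
[-0.0014  0.0019  0.013 ] [np.float64(0.002473141501142375), np.float64(0.002473141501142429)]
[-0.      0.0034  0.0123] [np.float64(0.004239740407134793), np.float64(0.004239740407134799)]
```

The tips are really about 15 mm behind the reported TCP (two views), not 11 mm ahead. The first press therefore stopped with the tips at about 0.107, just short of the tab. I'll go back, aim a little nearer to the robot for body clearance, and press deeper step by step.

```bash
python3 -m pendant '[{"rotation":[0,0,0],"slide":[0.004,0.042,0],"grip":0},{"rotation":[0,0,0],"slide":[0.004,0.042,0],"grip":0},{"rotation":[0,0,0],"slide":[0.003,0.040,0],"grip":0},{"rotation":[0,0,0],"slide":[0,0,0.05],"grip":0},{"rotation":[0,0,0],"slide":[0,0,0.05],"grip":0},{"rotation":[0,0,0],"slide":[0,0,0.05],"grip":0},{"rotation":[0,0,0],"slide":[0,0,0.02],"grip":0},{"rotation":[0,0,0],"slide":[0,0,0.005],"grip":0},{"rotation":[0,0,0],"slide":[0,0,0.005],"grip":0},{"rotation":[0,0,0],"slide":[0,0,0.005],"grip":0},{"rotation":[0,0,0],"slide":[0,0,0.004],"grip":0},{"rotation":[0,0,0],"slide":[0,0,0.004],"grip":0},{"rotation":[0,0,0],"slide":[0,0,0.004],"grip":0},{"rotation":[0,0,0],"slide":[0,0,0],"grip":0},{"rotation":[0,0,0],"slide":[0,0,0],"grip":0},{"rotation":[0,0,0],"slide":[0,0,0],"grip":0}]'
python3 - <<'E'
from h import *
o=robot.get_obs();print(o["force"],o["ft_torque"])
b=robot.grab_frame("scene")[:,:,::-1];w=robot.grab_frame("wrist")[:,:,::-1];a=cv2.imread("pics/scene0.png")
cr=lambda i,x0,y0,w,h,s:cv2.convertScaleAbs(cv2.resize(np.ascontiguousarray(i[y0:y0+h,x0:x0+w]),None,fx=s,fy=s,interpolation=2),alpha=1.5)
cv2.imwrite("pics/g3.png",np.vstack([np.hstack([cr(a,255,130,100,75,4),cr(b,255,130,100,75,4)]),cr(w,60,130,400,140,2)]))
E
```

```text
clock: 8.28
tool_pos: [0.4732, 0.1135, 0.0744]
orientation: [0.0, 0.0, 1.0, 0.0]
force: [0.4, -0.9, 0.4]
gripper_width: 0.002
[ 0.4383 -0.8897  0.4498] [ 0.0158  0.0123 -0.0205]
```

View pics/g3.png

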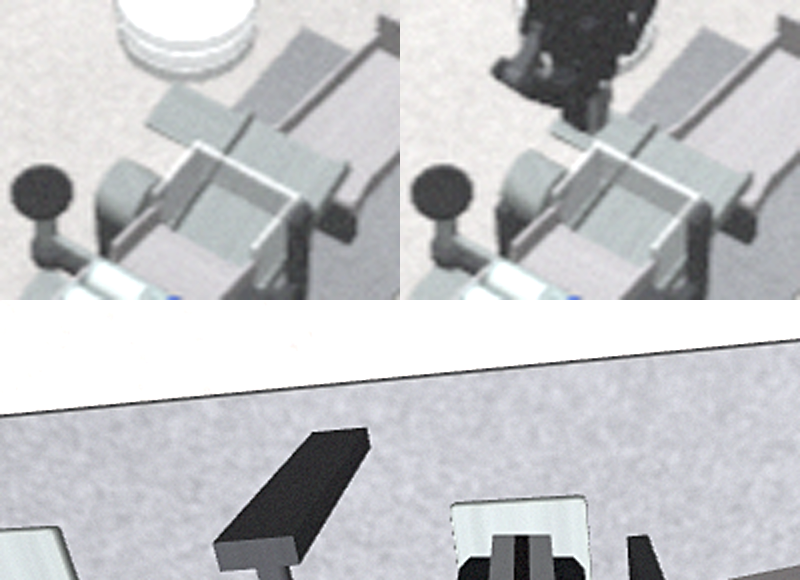

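The tab is now pushed down by only about 9 mm, so the tips are about 25 mm behind the reported TCP. The fingers are centred on the tab at (521,540) in the crop. I'll lift off, shift 6 mm left for clearance to the disc, and press about 17 mm deeper.

```bash
python3 -m pendant '[{"rotation":[0,0,0],"slide":[0,0,-0.014],"grip":0},{"rotation":[0,0,0],"slide":[0,0.006,0],"grip":0},{"rotation":[0,0,0],"slide":[0,0,0.007],"grip":0},{"rotation":[0,0,0],"slide":[0,0,0.007],"grip":0},{"rotation":[0,0,0],"slide":[0,0,0.004],"grip":0},{"rotation":[0,0,0],"slide":[0,0,0.004],"grip":0},{"rotation":[0,0,0],"slide":[0,0,0.003],"grip":0},{"rotation":[0,0,0],"slide":[0,0,0.003],"grip":0},{"rotation":[0,0,0],"slide":[0,0,0.003],"grip":0},{"rotation":[0,0,0],"slide":[0,0,0],"grip":0},{"rotation":[0,0,0],"slide":[0,0,0],"grip":0},{"rotation":[0,0,0],"slide":[0,0,0],"grip":0}]'
python3 - <<'E'
from h import *
o=robot.get_obs();print(o["force"],o["ft_torque"])
b=robot.grab_frame("scene")[:,:,::-1];w=robot.grab_frame("wrist")[:,:,::-1];a=cv2.imread("pics/scene0.png")
cr=lambda i,x0,y0,w,h,s:cv2.convertScaleAbs(cv2.resize(np.ascontiguousarray(i[y0:y0+h,x0:x0+w]),None,fx=s,fy=s,interpolation=2),alpha=1.5)
cv2.imwrite("pics/g4.png",np.vstack([np.hstack([cr(a,255,130,100,75,4),cr(b,255,130,100,75,4)]),cr(w,60,130,400,140,2)]))
E
```

```text
clock: 9.88
tool_pos: [0.4732, 0.1195, 0.0575]
orientation: [0.0, 0.0, 1.0, 0.0]
force: [0.3, 0.4, 0.3]
gripper_width: -0.0
[0.3461 0.3909 0.2587] [ 0.0054 -0.0054  0.0162]
```

View pics/g4.png

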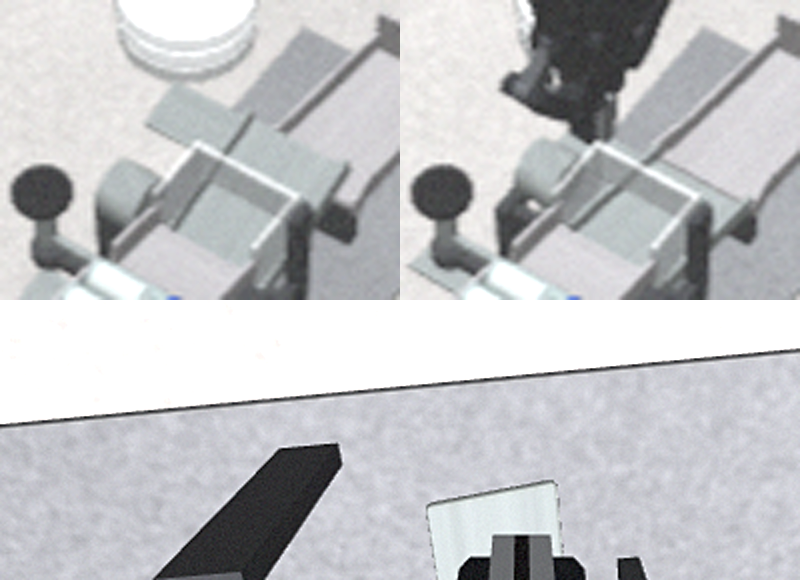

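The gate has rocked over: in the scene crop the disc has swung left to (545,165), the right tab has risen at (425,260), and the left tab is gone from (150,120). The vials still wait. Next I rise and go over the button, checking the gate numerically on the way.

```bash
python3 -m pendant '[{"rotation":[0,0,0],"slide":[0,0,-0.05],"grip":0},{"rotation":[0,0,0],"slide":[0,0,-0.05],"grip":0},{"rotation":[0,0,0],"slide":[0,0,-0.05],"grip":0},{"rotation":[0,0,0],"slide":[0,0,-0.06],"grip":0},{"rotation":[0,0,0],"slide":[-0.004,-0.044,0],"grip":0},{"rotation":[0,0,0],"slide":[-0.004,-0.044,0],"grip":0},{"rotation":[0,0,0],"slide":[-0.004,-0.043,0],"grip":0},{"rotation":[0,0,0],"slide":[0,0,0.05],"grip":0},{"rotation":[0,0,0],"slide":[0,0,0.05],"grip":0},{"rotation":[0,0,0],"slide":[0,0,0],"grip":0},{"rotation":[0,0,0],"slide":[0,0,0],"grip":0}]'
python3 - <<'E'
from h import *
o=robot.get_obs();print(o["force"],o["tool_pos"])
b=robot.grab_frame("scene")[:,:,::-1];cv2.imwrite("pics/s5.png",b)
g4=cv2.convertScaleAbs(np.ascontiguousarray(b[130:205,255:355]),alpha=1.5)
g4=cv2.resize(g4,None,fx=4,fy=4,interpolation=2).astype(int)
ref=cv2.imread("pics/g4.png")[:300].astype(int)
for n,(x,y,w,h) in dict(disc=(110,130,60,80),righttab=(0,240,40,40),gatefloor=(250,130,90,60)).items():
    print(n,"vs start",abs(g4-ref[:,:400])[y:y+h,x:x+w].mean(),"vs rocked",abs(g4-ref[:,400:])[y:y+h,x:x+w].mean())
E
```

```text
clock: 11.35
tool_pos: [0.4866, -0.0113, 0.1693]
orientation: [0.002, -0.0, 1.0, -0.0]
force: [0.0, -0.1, 0.9]
gripper_width: -0.004
[ 0.0006 -0.1236  0.9397] [ 0.4866 -0.0113  0.1693]
disc vs start 28.896527777777777 vs rocked 2.9449305555555556
righttab vs start 15.330833333333333 vs rocked 2.9245833333333335
gatefloor vs start 21.115617283950616 vs rocked 3.504320987654321
```

The gate stays rocked. Now I press the stop in small steps and watch the force.

```bash
python3 -m pendant '[{"rotation":[0,0,0],"slide":[0.002,0,0.01],"grip":0},{"rotation":[0,0,0],"slide":[0,0,0.01],"grip":0},{"rotation":[0,0,0],"slide":[0,0,0.003],"grip":0},{"rotation":[0,0,0],"slide":[0,0,0.003],"grip":0},{"rotation":[0,0,0],"slide":[0,0,0.003],"grip":0},{"rotation":[0,0,0],"slide":[0,0,0.003],"grip":0}]'; python3 -m pendant '[{"rotation":[0,0,0],"slide":[0,0,0.002],"grip":0},{"rotation":[0,0,0],"slide":[0,0,0.002],"grip":0}]'
```

```text
clock: 12.15
tool_pos: [0.4832, -0.0115, 0.1361]
orientation: [0.0, -0.0, 1.0, -0.0]
force: [-6.4, 4.6, 20.5]
gripper_width: 0.001
clock: 12.4
tool_pos: [0.4833, -0.0116, 0.1358]
orientation: [0.001, -0.001, 1.0, -0.001]
force: [-14.4, 5.6, 35.3]
gripper_width: 0.002
```

The stop is bottomed: 35 N at TCP z 0.136, tips at about 0.160. I'll rise clear and look.

```bash
python3 -m pendant '[{"rotation":[0,0,0],"slide":[0,0,-0.02],"grip":0},{"rotation":[0,0,0],"slide":[0,0,-0.05],"grip":0},{"rotation":[0,0,0],"slide":[0,0,-0.05],"grip":0},{"rotation":[0,0,0],"slide":[0.04,0,-0.02],"grip":0},{"rotation":[0,0,0],"slide":[0.04,0,0],"grip":0},{"rotation":[0,0,0],"slide":[0,0,0],"grip":0},{"rotation":[0,0,0],"slide":[0,0,0],"grip":0},{"rotation":[0,0,0],"slide":[0,0,0],"grip":0},{"rotation":[0,0,0],"slide":[0,0,0],"grip":0},{"rotation":[0,0,0],"slide":[0,0,0],"grip":0},{"rotation":[0,0,0],"slide":[0,0,0],"grip":0},{"rotation":[0,0,0],"slide":[0,0,0],"grip":0},{"rotation":[0,0,0],"slide":[0,0,0],"grip":0}]'
python3 - <<'E'
from h import *
b=robot.grab_frame("scene")[:,:,::-1];t=robot.grab_frame("top")[:,:,::-1]
cr=lambda i,x0,y0,w,h,s:cv2.convertScaleAbs(cv2.resize(np.ascontiguousarray(i[y0:y0+h,x0:x0+w]),None,fx=s,fy=s,interpolation=2),alpha=1.5)
A=cr(b,205,115,200,170,2);B=cr(t,190,140,200,120,2)
B=cv2.copyMakeBorder(B,0,A.shape[0]-B.shape[0],0,0,0)
cv2.imwrite("pics/fin.png",np.hstack([A,B]))
# caps: blue blobs on plane at lane height
for n,im in(("top",t),("scene",b)):
    h=cv2.cvtColor(np.ascontiguousarray(im),cv2.COLOR_BGR2HSV);m=cv2.inRange(h,(105,150,60),(130,255,255))
    k,l,s,c=cv2.connectedComponentsWithStats(m)
    for i in range(1,k):
        p=plane(n,c[i],.062)
        if s[i,4]>8 and .4<p[0]<.7 and -.25<p[1]<.32:
            d=p[:2]-[.546,.057];print(n,s[i],"sorter xy",d@[.9953,.097],d@[-.097,.9953])
E
```

```text
clock: 14.02
tool_pos: [0.4031, -0.0115, 0.2713]
orientation: [0.0, 0.0, 1.0, 0.0]
force: [-0.2, -0.2, 0.5]
gripper_width: 0.001
top [209 153  12  11 105] sorter xy 0.1315572372653098 0.17761338213631345
top [362 181  19   7  97] sorter xy 0.022141701677004792 -0.19674957520811856
top [201 198  26  10 149] sorter xy 0.022637391850187566 0.18922903107355166
scene [354 146  15  16  91] sorter xy 0.021687622292413198 0.1868108524423894
scene [390 161  11   9  80] sorter xy 0.10729825038535841 0.20236608863253316
scene [269 258   9   9  49] sorter xy 0.0197339579903706 -0.16677895801710232
scene [263 266   9  11  54] sorter xy 0.021963408658618806 -0.18964338345473308
scene [257 275   8   8  41] sorter xy 0.022329231214344172 -0.21039350869928442
```

View pics/fin.png

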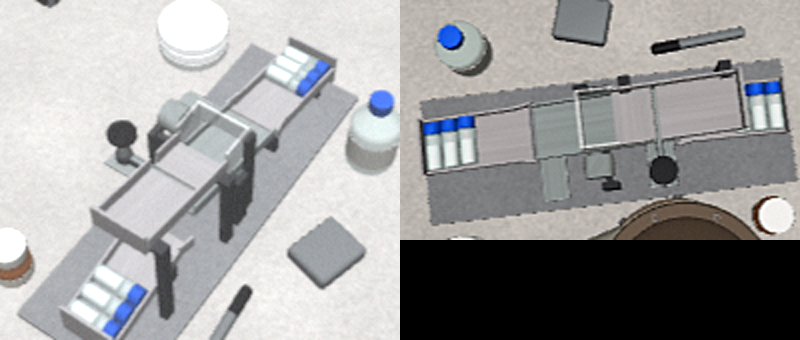

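All three vials lie against the left lane's end stop, at (430–470,145) px in the top crop. The ramp is empty, the gate leans left, and the right batch and bystanders are in place. I'll let it settle for 1.5 s, then hand in.

```bash
python3 -m pendant '[{"rotation":[0,0,0],"slide":[0,0,0],"grip":0},{"rotation":[0,0,0],"slide":[0,0,0],"grip":0},{"rotation":[0,0,0],"slide":[0,0,0],"grip":0},{"rotation":[0,0,0],"slide":[0,0,0],"grip":0},{"rotation":[0,0,0],"slide":[0,0,0],"grip":0},{"rotation":[0,0,0],"slide":[0,0,0],"grip":0},{"rotation":[0,0,0],"slide":[0,0,0],"grip":0},{"rotation":[0,0,0],"slide":[0,0,0],"grip":0},{"rotation":[0,0,0],"slide":[0,0,0],"grip":0},{"rotation":[0,0,0],"slide":[0,0,0],"grip":0},{"rotation":[0,0,0],"slide":[0,0,0],"grip":0},{"rotation":[0,0,0],"slide":[0,0,0],"grip":0}]'
python3 -c "
from plant import robot
print(robot.hand_in())"
```

```text
clock: 15.62
tool_pos: [0.4031, -0.0115, 0.2713]
orientation: [-0.0, 0.0, 1.0, -0.0]
force: [-0.8, 0.4, -0.2]
gripper_width: -0.004
the job is handed in; nothing more can be done
None
```

I rocked the gate over to the left and pressed the stop button to its hard stop. All three vials rolled down the left lane, and I handed in at about 15.6 s of the 48 s.

**Last checks:**
- **Fed vials:** the cameras show all three against the left lane's end stop, about 0.19 m left of the pivot. I judged "at rest" from one picture plus a 1.5 s wait; I did not measure their speed.
- **Gate:** it leaned left in the pictures and stayed there with the finger lifted off. I did not measure its angle in rad.
- **Stop:** it bottomed at about 35 N on the wrist. I did not measure its travel separately.
- **Everything else:** the right-lane batch and the bystanders I could see were in place, and the robot was clear of everything.

**What disagreed:**
- **Fingertip position:** the tips stood about 25 mm behind the reported tool point, not 11 mm ahead as described. Because of this the first press fell short of the tab and the second moved it only part way; the third worked.
- **Sorter origin:** it lies about 15 mm farther from the robot than the centre of the base plate, so I used the triangulated tab and button positions instead.

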